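# Pry open the shell box on the craft table

### The job

The lid of the wooden shell box is too tight for fingers: pick up the scraper, slip its blade into the slot under the lid's front edge and lever the lid up with the blade until it stands open by itself, at least two thirds of the way to upright. Then lay the scraper flat in the empty black tray. Touch the box and its lid only with the scraper, and leave the other things on the table where they are.

Things in the scene. Friction and masses are not known exactly. Their poses are not given: they have to be found in the camera images.
- craft_box: light wooden box fixed to the table, 120 mm deep (its x), 160 mm wide (its y), 64 mm high without the lid, hollow, walls 8 mm. Origin: centre of the underside; +x points from the front (slot side, nearest the robot) to the back, where two brass hinges show; z up. The lid is an 8 mm wooden panel, 120 by 160 mm, flush with the walls, with two darker strips on top
- slot (a point): centre of the slot in the front wall, at its outer face, 58 mm above the table, axes as the box. The slot, right under the lid, is 80 mm wide (y), 12 mm high (52 to 64 mm) and opens through the wall into the box. Below it a darker ledge (80 mm wide, 10 mm thick, top at 52 mm) sticks out 14 mm from the wall, seen from above: the fulcrum. The blade goes in along +x
- hinge (a point): middle of the lid's hinge line, at the back edge of the box, 64 mm above the table, 120 mm behind the front face; the hinge line runs along the box's y
- lid (a joint): lid angle in rad: 0 shut, grows as the lid's front edge swings up and back, 1.57 upright, stop at 1.75. It starts shut or ajar by up to 0.04. A stiff hinge (about 0.13 N m) holds the 120 g lid at any angle; raising it by the front edge takes about 2 N
- lid_edge (a point): middle of the lid's front edge, on its underside, 120 mm from the hinge line; axes turn with the lid
- scraper: scraper lying flat: wooden handle 110 mm long, 24 wide, 28 high, then a brass collar (14 long, 26 wide) and a steel blade 32 mm wide, 3 mm thick, its tip 165 mm from the handle's centre; about 0.11 kg, balance point 25 mm ahead of the handle's centre. Origin: centre of the handle's underside; +x along the blade to the tip, z up. Blade's mid-plane 14 mm above the underside
- scraper_tip (a point): middle of the blade's tip edge, 165 mm ahead of the scraper's origin and 14 mm above its underside; axes as the scraper
- tray: shallow open black plastic tray fixed to the table, 270 mm long (its x) by 130 mm wide (its y) by 28 mm high outside, walls and floor 5 mm; empty. Origin: centre of its underside
- shell: white shell-like dome, 84 mm across, 24 high; bystander, leave in place. Origin: underside
- sticks: flat bundle of wooden craft sticks, 115 by 54 mm, 9 high; bystander, leave in place. Origin: underside
- brush: paint brush, 170 mm long, lying beyond the box; bystander, leave in place. Origin: underside
- pebble: grey pebble, 72 mm across, 28 high; bystander, leave in place. Origin: underside
- glue: white plastic bottle, 54 mm across, 150 high, standing; bystander, leave in place. Origin: underside
- cup: white plastic cup, 76 mm across, 95 high, standing; bystander, leave in place. Origin: underside
Mind the look-alikes: they are no part of the job. Leave any blue or pink look-alike of the scraper alone.

How it is judged (in metres and radians):
On the way, in this order (a step that is already met when the one before it is completed fails the run):
1. the blade's tip is in the slot (over 4 mm past the front face) while the lid is still down (x of scraper_tip in the frame of slot between 0.004 and 0.1 m and y of scraper_tip in the frame of slot between -0.04 and 0.04 m and z of scraper_tip in the frame of slot between -0.02 and 0.014 m and value of joint lid below 0.15 rad), for 0.04 s.
2. the scraper is lifting the lid: touching it, lid raised over 0.25 rad (value of joint lid above 0.25 rad and contact force between scraper and craft_box above 0.1 N), for 0.04 s.
At the end, for the whole second after the job is handed in: the lid stands open by itself at 0.95 rad (54 degrees) or more, and the scraper lies flat (within 6 degrees) and at rest on the floor of the black tray, handle and blade both inside its walls (value of joint lid above 0.95 rad and x of scraper in the frame of tray between -0.135 and 0.135 m and y of scraper in the frame of tray between -0.065 and 0.065 m and x of scraper_tip in the frame of tray between -0.135 and 0.135 m and y of scraper_tip in the frame of tray between -0.065 and 0.065 m and z of scraper_tip in the frame of tray below 0.03 m and (angle between scraper's own z axis and vertical below 0.1 rad or angle between scraper's own z axis and vertical above 3.04 rad) and linear speed of scraper below 0.02 m/s and velocity of joint lid below 0.05 rad/s); the robot touches nothing.
It fails at once if the fingers or the arm touch the box or its lid (contact force between any of the fingers, the arm and craft_box above 1 N).
It fails at once if a bystander is moved by more than 40 mm (distance of any of shell, sticks, brush, pebble, glue, cup from where it was at the start of the episode above 0.04 m).
It also fails if it takes over 64 s, if anything falls off the work surface, if the arm or the gripper's body presses on something with over 40 N, if the wrist force passes 120 N, or if a joint passes its speed limit or range.

### The arm

A 6-joint arm with a two-finger parallel gripper is mounted at the origin on the work surface. World frame = base frame: x ahead of the robot, y to its left, z up, the work surface at z = 0. Lengths are in m, angles in degrees, forces in N, time in s.
With the tool pointing down it reaches from about 0.4 to 0.825 m from the base axis. Payload 7 kg.
Tool frame: the origin (TCP) lies on the front face of the gripper's body, between the roots of the fingers; the fingertips stand 66 mm ahead of it and the grasp point (between the pads) lies 47 mm ahead of it; z points along the fingers, y is the line along which they close (so a half turn about z gives the same grasp; the last joint's range is limited). The gripper opens to 88 mm and grips with 3 to 60 N. Pads are 19 mm wide; open, the fingers measure 130 mm over their backs; the gripper's body (78 mm by 193 mm) begins 47 mm behind the grasp point.
Start: joints at [80.907, 20.546, 0.682, 0, -70.136, -16.507], TCP at [0.292, 0.609, 0.292] pointing down, gripper open.
Joint ranges: [-176.03, 176.03], [-82.01, 121.73], [-58.28, 71.71], [-173.87, 95.51], [-174.79, -0.11], [-173.66, 173.66]. Speed limits (degrees/s): [136.94, 136.94, 172.46, 180, 180, 180].

### API

Orientations are given as [roll, pitch, yaw] about the fixed x, y, z axes, in that order (R = Rz(yaw) Ry(pitch) Rx(roll)).
In Python, from plant import ctrl gives the robot as it stands.
- The arm moves only by the tool send_rows, never from a script. Its argument "deltas" is a list of rows, each a list of 2 entries, a list of its own where there are three numbers: the shift along the tool's x, y, z each as a share of 800 mm, from -1 to 1, then the turn about the tool's z as a share of 90 degrees, from -1 to 1. A call has exactly 5 rows; each row is the pose to reach, as a shift and turn from the pose commanded when the call began, along the tool's axes at that moment; what a row does not reach only later rows make up. A row lasts 1/12 s, in which the tool goes at most 41.7 mm and 7.16 degrees, less where a joint would pass 70% of its speed; a pose out of reach is approached as far as the arm can. A call with a number of a shift or a turn outside -1 to 1 is refused whole. A call with a gripper value outside its range is refused whole. "gripper" is the opening, from 0 (shut) to 1 (fully open), set as the call begins (left out, the last holds). The fingers move at their own pace and stop on an object; the grip force is fixed at half the most. Time passes only in rows, so rows that repeat a pose let the fingers close, or fill a call up. It gives the time, the measured TCP pose, the force, the opening and the grip force at its end, in the units of the state.
- ctrl.get_obs(): the state, without advancing time (a new reading comes with each control period).
- ctrl.snapshot(name): name is "scene" or "top"; returns a dict with "color" (480x640x3 uint8, red, green, blue), "vertical_fov" (degrees; the focal length in pixels is half the picture's height over the tangent of half this angle, whatever the lens; pixels are square), "cx", "cy" (the principal point, pixels), "k1" (the pictures are not rectified: a ray, as slopes to the right and down, at radius r is drawn at 1 + k1 r^2 times it, then the intrinsics apply), "rvec" (rotation vector, rad) and "tvec" (3), from world to camera coordinates, as OpenCV has them. Camera axes: x right, y down, z forward; pixel columns grow to the right and rows downward; lengths in m; the calibration is good to about 2 mm. A picture is of the moment at which its call begins. There is no depth.
- ctrl.close_job(): hands the job in; it is judged then, once.
Trained networks look in a picture, given as the dict that the camera call returned (one of the last four; its "shot" number tells which), for a name from the list of things; names that differ only in an ending like _2 or _b are one class to them, and where a whole thing is asked for, a point or a joint stands for the part that bears it (a point fixed in the world has none). Each returns a list of dicts, best first, with "conf" (0 to 1); they miss things now and then, are a little off and sometimes report something else, mostly with a low value. They report only what shows in the picture. A call takes as long as a camera call. They do not tell look-alikes from the thing itself.
- ctrl.boxes_of(picture, thing): "xy" ([column, row] as shares, 0 to 1, of the picture: columns of its width, rows of its height, amid what is visible of it).
- ctrl.cut_out(picture, thing): "pixels" (480x640 bool, what is visible of it) and "xy" ([column, row] as shares, 0 to 1, of the picture: columns of its width, rows of its height, amid what is visible of it).
The state is a dict: "clock": time; "joint_pos": joint angles; "qvel": joint speeds; "tau": joint torques, N m; "tool_pos": TCP position; "orientation": TCP orientation; "force": force on the tool from outside, world axes, zero at the start; "moment": the same for the moment, N m; "opening": finger opening in m; "gripper_force": force on a finger pad.
Only numpy, scipy, OpenCV 4.12 (cv2) and the standard library are available. Lean on these libraries where they do the work, as an engineer would, in place of code of your own. Each camera call takes 0.05 s, during which the arm holds its last target. There are 200 camera calls.

## Working session

There is one attempt and no reset: what is moved stays moved. The work goes in short steps, Python scripts to look and compute and a tool call to move; the robot and the scene stay as the last step left them, time stands still between calls to the robot, and variables do not carry over. Pictures are saved under pics/ and viewed, at most 10 in all, crops included, and the job is handed in when it is done.

Besides the shell and the picture viewer there is one more tool, called after ">>>" as name(argument=value, ...), one argument or row to a line, values as JSON. send_rows: Moves the arm, as the interface text tells. Shift numbers are shares of 800 mm and turn numbers shares of 90 degrees, none past 1 either way. Its arguments: {"type":"object","properties":{"deltas":{"type":"array","items":{"type":"array"}},"gripper":{"type":"number"}},"required":["deltas"]}

```bash
mkdir -p pics; ls
cat > h.py <<'E'
import numpy as np, cv2
from plant import ctrl
def K(p):
    f=240/np.tan(np.radians(p["vertical_fov"])/2); return f,p["cx"],p["cy"],p["k1"]
def ray(p,u,v):
    f,cx,cy,k=K(p); xd,yd=(u-cx)/f,(v-cy)/f; x,y=xd,yd
    for _ in range(30):
        s=1+k*(x*x+y*y); x,y=xd/s,yd/s
    R=cv2.Rodrigues(np.array(p["rvec"],float))[0]; t=np.array(p["tvec"],float).ravel()
    return -R.T@t, R.T@np.array([x,y,1.0])
def atz(p,u,v,z):
    c,d=ray(p,u,v); return (c+d*(z-c[2])/d[2])
def proj(p,X):
    f,cx,cy,k=K(p); R=cv2.Rodrigues(np.array(p["rvec"],float))[0]
    c=(R@np.atleast_2d(X).T).T+np.array(p["tvec"],float).ravel()
    x,y=c[:,0]/c[:,2],c[:,1]/c[:,2]; s=1+k*(x*x+y*y)
    return np.c_[f*x*s+cx,f*y*s+cy]
def save(p,n,img=None): cv2.imwrite("pics/"+n+".png",(p["color"] if img is None else img)[...,::-1])
E
python3 - <<'E'
from h import *
np.set_printoptions(precision=3,suppress=True)
import pickle
ps={}
for n in("scene","top"):
    p=ctrl.snapshot(n); ps[n]=p; save(p,n)
    print(n,p["vertical_fov"],p["cx"],p["cy"],p["k1"],ray(p,320,240))
    for t in "craft_box lid scraper tray shell sticks pebble glue cup brush".split():
        for r in ctrl.cut_out(p,t)[:4]:
            m=np.array(r["pixels"]); uv=np.array(r["xy"])*[640,480]
            b=cv2.minAreaRect(np.argwhere(m)[:,::-1].astype(np.float32)) if m.any() else None
            print(t,round(r["conf"],2),uv,m.sum(),b,atz(p,*uv,0.01))
pickle.dump(ps,open("ps.pkl","wb"))
E
```

```text
pics
scene 48.319848225027506 317.8203257534485 234.77752466219945 -0.09511776778931437 (array([1.647, 0.28 , 0.959]), array([-0.774, -0.126, -0.62 ]))
craft_box 0.91 [281.6   270.816] 3335 ((279.9163818359375, 271.8830261230469), (65.85420227050781, 52.231014251708984), 2.0095536708831787) [0.611 0.008 0.01 ]
lid 0.48 [289.088 220.32 ] 273 ((289.5, 219.5), (15.0, 21.0), 90.0) [ 0.385 -0.021  0.01 ]
scraper 0.92 [411.52 270.  ] 625 ((413.181396484375, 265.8108825683594), (12.470170974731445, 56.75200653076172), 14.743562698364258) [0.546 0.35  0.01 ]
scraper 0.61 [282.816 262.896] 2103 ((280.0058898925781, 262.26934814453125), (65.3887710571289, 34.16825866699219), 1.4688007831573486) [0.579 0.004 0.01 ]
scraper 0.59 [407.872 205.68 ] 582 ((399.697998046875, 204.51980590820312), (69.5531005859375, 10.64689826965332), 5.710593223571777) [0.242 0.328 0.01 ]
scraper 0.57 [478.208 244.704] 564 ((478.35430908203125, 242.45973205566406), (57.15727996826172, 11.76329517364502), 66.16126251220703) [0.403 0.536 0.01 ]
tray 0.86 [180.48  231.792] 3091 ((180.48780822753906, 231.39024353027344),
[... 2261 characters left out ...]
024 146.88 ] 596 ((336.0, 141.5), (53.0, 16.0), 90.0) [0.786 0.023 0.01 ]
shell 0.32 [225.6   234.192] 752 ((226.61997985839844, 234.15997314453125), (10.889445304870605, 76.50894927978516), 8.130102157592773) [0.532 0.356 0.01 ]
sticks 0.91 [398.72  274.512] 732 ((400.00091552734375, 275.5480651855469), (18.960071563720703, 39.25293731689453), 25.463348388671875) [ 0.4   -0.139  0.01 ]
pebble 0.66 [356.48 283.92] 468 ((357.0, 282.0), (24.0, 22.0), 90.0) [ 0.377 -0.017  0.01 ]
glue 0.73 [274.112 153.984] 465 ((273.5, 152.0), (30.67409324645996, 18.657438278198242), 71.56504821777344) [0.77  0.212 0.01 ]
brush 0.85 [336.128 147.312] 558 ((336.0, 141.5), (53.0, 14.0), 90.0) [0.785 0.026 0.01 ]
```

View pics/top.png

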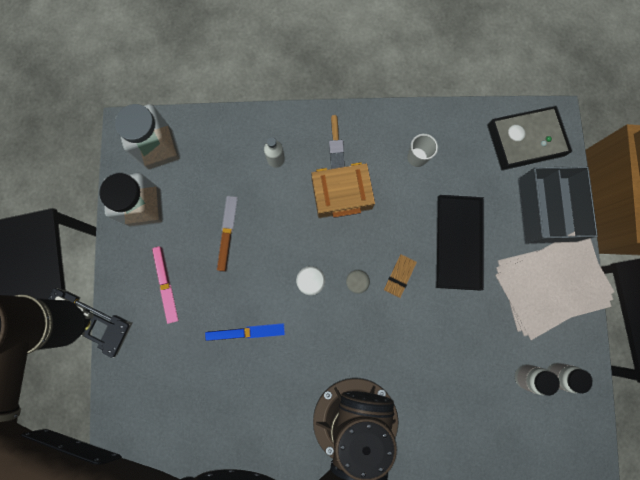

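View pics/scene.png

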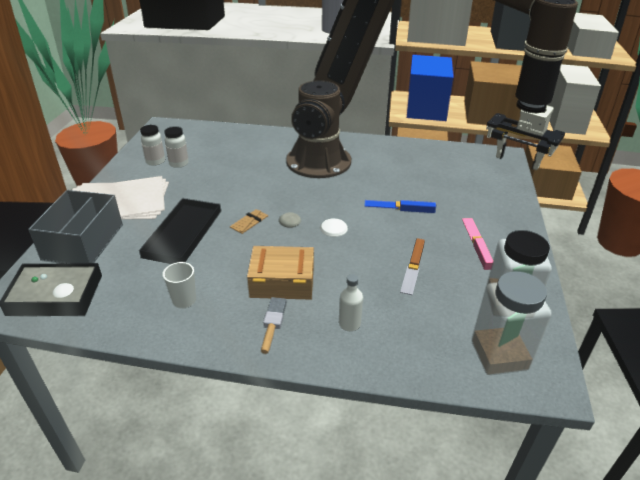

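The top picture shows the candidates for the scraper: wooden handle with steel blade at (226,236), blue look-alike at (245,331), pink at (165,284), and the brush at (336,140). I choose the wooden one at (226,236), with the handle end at (222,270) and the tip at (231,197). The box is at (343,190) with its slot and ledge at (347,212). The empty black tray is at (460,242).

```bash
cat > m.py <<'E'
from h import *
import pickle
np.set_printoptions(precision=4,suppress=True)
ps=pickle.load(open("ps.pkl","rb")) ; p=ps["top"]
q=ctrl.snapshot("top"); o=ctrl.get_obs(); print(o["tool_pos"],o["orientation"],o["clock"],o["opening"])
def best(n,near):
    return min(ctrl.cut_out(q,n),key=lambda r:np.hypot(*(np.array(r["xy"])*[640,480]-near)))["pixels"]
def W(m,z): return np.array([atz(q,u,v,z)[:2] for v,u in np.argwhere(m)])
def rect(m,z):
    r=cv2.minAreaRect((W(m,z)*1000).astype(np.float32)); return r
for n,near,z in(("lid",(343,190),.072),("tray",(460,242),.028)):
    m=best(n,near); w=W(m,z); print(n,"mean",w.mean(0),"rect mm",rect(m,z))
m=best("scraper",(226,236)); w=W(m,.02); c=w.mean(0); d=np.linalg.svd(w-c,full_matrices=0)[2][0]; d*=np.sign(d[0])
s=(w-c)@d; print("scraper c",c,"yaw",np.degrees(np.arctan2(d[1],d[0])),"ext",s.min(),s.max())
hue=cv2.cvtColor(q["color"],cv2.COLOR_RGB2HSV)
wood=m&(hue[...,1]>120); ww=W(wood,.02); print("wood c",ww.mean(0),((ww-c)@d).min(),((ww-c)@d).max())
b=m&(hue[...,1]<90); wb=W(b,.014); print("blade c",wb.mean(0))
v=wb.mean(0)-ww.mean(0); print("yaw2",np.degrees(np.arctan2(v[1],v[0])),np.hypot(*v))
crop=cv2.resize(q["color"][120:290,180:400],(792,612),interpolation=cv2.INTER_CUBIC)[:600]
save(q,"crop1",crop)
E
python3 m.py
```

```text
[0.2917 0.6087 0.2922] [179.9988  -0.0011 -25.6013] 1.15 0.08734617163748412
lid mean [0.6414 0.0162] rect mm ((642.3284301757812, 16.427101135253906), (121.71393585205078, 161.95635986328125), 7.746875762939453)
tray mean [ 0.4846 -0.3165] rect mm ((487.1102600097656, -315.846435546875), (136.6676788330078, 271.47381591796875), 85.08969116210938)
scraper c [0.5311 0.3514] yaw -7.070157754386281 ext -0.10487627604927625 0.10372598383980255
wood c [0.4864 0.3585] -0.10487627604927625 0.016223929281100884
blade c [0.5779 0.3456]
yaw2 -8.014191599143526 0.09241329077151807
```

View pics/crop1.png

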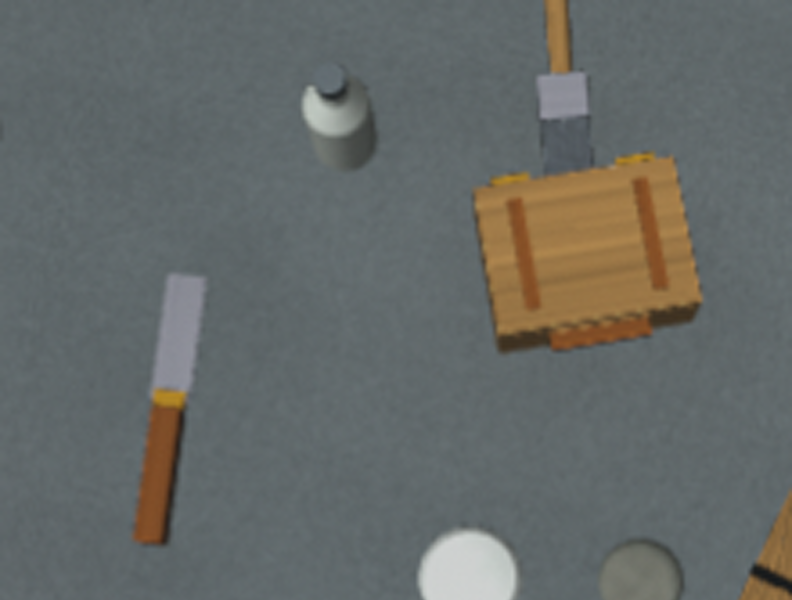

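The close crop shows a wooden-brown handle, brass collar at full-picture pixel (227,231), steel tip at (232,196) and handle end at (222,271): this is the true scraper. The box's front lid corners are at about (318,213) and (374,203), with the ledge midway at (347,212).

```bash
cat > g.py <<'E'
from h import *
import pickle
np.set_printoptions(precision=4,suppress=True)
p=pickle.load(open("ps.pkl","rb"))["top"]
F=lambda x,y,z: atz(p,180+x/3.6-.36,120+y/3.6-.36,z)[:2]
e=F(151,543,.02);t=F(187,275,.014);c1=F(168,405,.02)
d=t-e;print("end",e,"tip",t,"len",np.hypot(*d),"yaw",np.degrees(np.arctan2(d[1],d[0])),"org",e+55*d/220,"handle front",c1)
q=[F(x,y,.072) for x,y in((498,335),(700,300),(674,157),(474,188))]
print(np.array(q),[np.hypot(*(q[i]-q[i-1])) for i in range(4)])
v=q[0]-q[1];w=q[3]-q[2];print("box yaws",np.degrees(np.arctan2(-v[0],v[1])),np.degrees(np.arctan2(-w[0],w[1])),"front mid",(q[0]+q[1])/2,"centre",np.mean(q,0))
E
python3 g.py
cat > mv.py <<'E'
# mv.py x y z yaw : grasp-point target -> shares for send_rows from the current commanded pose
import sys; from h import *
from scipy.spatial.transform import Rotation as R
o=ctrl.get_obs(); rpy=np.array(o["orientation"]); M=R.from_euler("xyz",rpy,degrees=True)
x,y,z,yaw=map(float,sys.argv[1:5])
T=np.array([x,y,z+.047])
s=M.inv().apply(T-np.array(o["tool_pos"]))/.8
print("share",s.round(4),"turn",round(((yaw-rpy[2]+90)%180-90)/-90,4),"dist mm",(s*800).round(0), "rpy",rpy.round(2),"J6",np.round(o["joint_pos"],1))
E
python3 mv.py 0.509 0.356 0.15 82.5
```

```text
end [0.4254 0.3658] tip [0.6439 0.3382] len 0.22020776268803732 yaw -7.220923005935889 org [0.4801 0.3589] handle front [0.5358 0.3523]
[[ 0.5737  0.0871]
 [ 0.5967 -0.0702]
 [ 0.7127 -0.0559]
 [ 0.692   0.1022]] [np.float64(0.11926648512879702), np.float64(0.15897861568460395), np.float64(0.11684441115447598), np.float64(0.15942301451453805)]
box yaws 8.323696724337985 7.449918233774526 front mid [0.5852 0.0084] centre [0.6438 0.0158]
share [0.3815 0.1675 0.1189] turn 0.7989 dist mm [305. 134.  95.] rpy [180.    0.  -25.6] J6 [ 80.9  20.5   0.7  -0.  -70.1 -16.5]
```

```bash
python3 mv.py 0.520 0.354 0.12 -7.3
```

```text
share [0.395  0.1638 0.1564] turn -0.2033 dist mm [316. 131. 125.] rpy [180.    0.  -25.6] J6 [ 80.9  20.5   0.7  -0.  -70.1 -16.5]
```

>>> send_rows(
  deltas=[
    [[0.05,0.02,0.02],-0.05],
    [[0.1,0.04,0.04],-0.1],
    [[0.15,0.06,0.06],-0.15],
    [[0.2,0.083,0.08],-0.203],
    [[0.245,0.1,0.1],-0.203],
  ],
  gripper=1,
)

```text
clock: 1.72
tool_pos: [0.4233, 0.4628, 0.2187]
orientation: [-180.0, -0.0, -7.0]
force: [1.3, 0.8, -1.1]
opening: 0.0878
gripper_force: 0.0
```

```bash
python3 mv.py 0.520 0.354 0.12 -7.3
```

```text
share [0.1365 0.1203 0.0646] turn 0.0034 dist mm [109.  96.  52.] rpy [-1.7996e+02 -2.0000e-02 -6.9900e+00] J6 [ 65.4  19.2 -11.4   0.  -59.4  17.6]
```

>>> send_rows(
  deltas=[
    [[0.05,0.04,0.02],0.0],
    [[0.09,0.08,0.04],0.0],
    [[0.13,0.115,0.06],0.0],
    [[0.13,0.115,0.06],0.0],
    [[0.13,0.115,0.06],0.0],
  ],
)

```text
clock: 2.13
tool_pos: [0.5154, 0.3555, 0.1686]
orientation: [179.8, 0.1, -7.6]
force: [-0.2, 0.9, 0.0]
opening: 0.0877
gripper_force: 0.0
```

```bash
python3 mv.py 0.520 0.354 0.024 -7.3
```

```text
share [0.0062 0.0007 0.122 ] turn -0.0031 dist mm [ 5.  1. 98.] rpy [ 1.7981e+02  1.2000e-01 -7.5800e+00] J6 [ 52.4  21.9 -14.6  -0.  -53.7  30. ]
```

>>> send_rows(
  deltas=[
    [[0.006,0.001,0.04],0.0],
    [[0.006,0.001,0.08],0.0],
    [[0.006,0.001,0.11],0.0],
    [[0.006,0.001,0.123],0.0],
    [[0.006,0.001,0.123],0.0],
  ],
)

```text
clock: 2.55
tool_pos: [0.5176, 0.3574, 0.07]
orientation: [179.8, 0.1, -7.3]
force: [-0.5, -0.9, 1.1]
opening: 0.0875
gripper_force: 0.0
```

>>> send_rows(
  deltas=[
    [[0,0,0],0],
    [[0,0,0],0],
    [[0,0,0],0],
    [[0,0,0],0],
    [[0,0,0],0],
  ],
  gripper=0,
)

```text
clock: 2.97
tool_pos: [0.5189, 0.3588, 0.0737]
orientation: [-179.9, -0.1, -7.3]
force: [0.3, -0.1, -0.5]
opening: 0.0601
gripper_force: 0.0
```

>>> send_rows(
  deltas=[
    [[0,0,0],0],
    [[0,0,0],0],
    [[0,0,0],0],
    [[0,0,0],0],
    [[0,0,0],0],
  ],
)

```text
clock: 3.38
tool_pos: [0.5186, 0.358, 0.0724]
orientation: [180.0, 0.0, -7.3]
force: [-0.8, -1.3, 0.4]
opening: 0.0265
gripper_force: 0.5
```

>>> send_rows(
  deltas=[
    [[0,0,0],0],
    [[0,0,0],0],
    [[0,0,0],0],
    [[0,0,0],0],
    [[0,0,0],0],
  ],
)

```text
clock: 3.8
tool_pos: [0.5186, 0.3581, 0.0724]
orientation: [180.0, 0.0, -7.3]
force: [-0.3, -1.1, 0.7]
opening: 0.0239
gripper_force: 29.8
```

```bash
python3 mv.py 0.519 0.358 0.15 -7.3;python3 - <<'E'
from h import *
r=[ctrl.get_obs() for _ in range(3)]
for o in r: print(o["tool_pos"],o["opening"],o["gripper_force"])
E
```

```text
share [ 5.000e-04  1.000e-04 -1.557e-01] turn -0.0003 dist mm [   0.    0. -125.] rpy [ 1.7998e+02  1.0000e-02 -7.3300e+00] J6 [ 52.3  28.6 -19.    0.  -42.4  30.3]
[0.51855954 0.35811388 0.07241617] 0.023925491380856694 29.827812910079956
[0.51855954 0.35811388 0.07241617] 0.023925491380856694 29.827812910079956
[0.51855954 0.35811388 0.07241617] 0.023925491380856694 29.827812910079956
```

>>> send_rows(
  deltas=[
    [[0,0,-0.04],0],
    [[0,0,-0.08],0],
    [[0,0,-0.12],0],
    [[0,0,-0.156],0],
    [[0,0,-0.156],0],
  ],
)

```text
clock: 4.22
tool_pos: [0.5208, 0.3604, 0.204]
orientation: [-179.5, -0.4, -7.3]
force: [0.9, 0.9, -0.2]
opening: 0.0241
gripper_force: 29.8
```

```bash
python3 mv.py 0.429 -0.013 0.15 7.8
```

```text
share [-0.0549  0.4776  0.0046] turn -0.1674 dist mm [-44. 382.   4.] rpy [-179.55   -0.37   -7.27] J6 [ 52.4  20.2 -12.    0.1 -57.2  30.3]
```

>>> send_rows(
  deltas=[
    [[-0.005,0.045,0],-0.03],
    [[-0.01,0.09,0],-0.06],
    [[-0.016,0.14,0],-0.09],
    [[-0.022,0.19,0],-0.12],
    [[-0.027,0.24,0],-0.168],
  ],
)

```text
clock: 4.63
tool_pos: [0.4717, 0.1691, 0.1969]
orientation: [-180.0, 0.0, 7.9]
force: [1.7, -0.4, -0.6]
opening: 0.0237
gripper_force: 29.8
```

```bash
python3 mv.py 0.429 -0.013 0.15 7.8
```

```text
share [-8.420e-02  2.181e-01 -2.000e-04] turn 0.0014 dist mm [-67. 174.  -0.] rpy [-1.7998e+02  1.0000e-02  7.9300e+00] J6 [ 42.2   9.2 -28.5  -0.  -52.3  55.7]
```

>>> send_rows(
  deltas=[
    [[-0.016,0.045,0],0],
    [[-0.034,0.09,0],0],
    [[-0.052,0.135,0],0],
    [[-0.07,0.18,0],0],
    [[-0.084,0.218,0],0],
  ],
)

```text
clock: 5.05
tool_pos: [0.4283, -0.0132, 0.1971]
orientation: [-180.0, -0.0, 7.8]
force: [0.9, 0.0, -2.5]
opening: 0.0238
gripper_force: 29.8
```

>>> send_rows(
  deltas=[
    [[0,0,0],0],
    [[0,0,0],0],
    [[0,0,0],0],
    [[0,0,0],0],
    [[0,0,0],0],
  ],
)

```text
clock: 5.47
tool_pos: [0.4301, -0.0105, 0.1972]
orientation: [-180.0, -0.0, 7.9]
force: [-0.5, 0.4, -1.2]
opening: 0.0236
gripper_force: 29.8
```

```bash
python3 mv.py 0.429 -0.013 0.0694 7.8
python3 - <<'E'
from h import *
o=ctrl.get_obs(); print(o["tool_pos"])
a=ctrl.snapshot("top");b=ctrl.snapshot("scene")
cy,sy=np.cos(np.radians(7.8)),np.sin(np.radians(7.8))
zt=o["tool_pos"][2]-.0584
tip=np.array(o["tool_pos"][:2])+.1265*np.array([cy,sy]); tip=np.r_[tip,zt]
out=[]
for q in(a,b):
    im=q["color"].copy(); u=proj(q,tip)[0]; print(u)
    x0,y0=[int(v) for v in u]; 
    out.append(cv2.resize(im[y0-60:y0+60,x0-66:x0+66],(396,360),interpolation=cv2.INTER_CUBIC))
    cv2.circle(out[-1],(int((u[0]-x0+66)*3),int((u[1]-y0+60)*3)),3,(255,0,0),1)
save(None,"pre",np.hstack(out))
E
```

```text
share [-0.0018  0.0029  0.101 ] turn 0.0007 dist mm [-1.  2. 81.] rpy [-180.     -0.      7.86] J6 [ 25.1   2.3 -36.5  -0.  -51.2  72.8]
[ 0.43008146 -0.01048536  0.19717958]
[348.91680943 213.31680415]
[284.14144137 219.67118542]
```

View pics/pre.png

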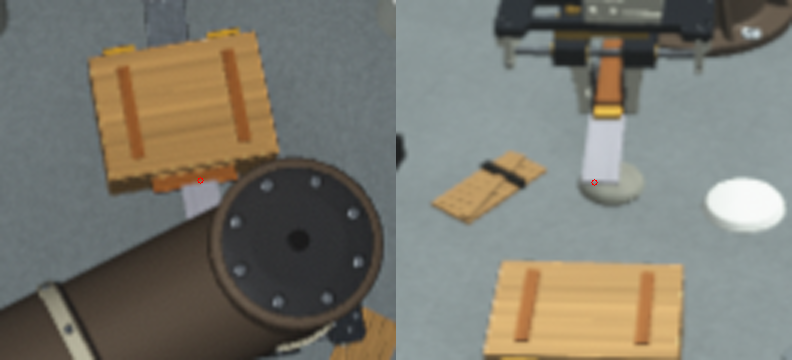

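The right half shows the blade level in the grip, with its tip at (600,182) against a predicted (594,182), so it is within about 4 mm. The left half shows the tip in line with the ledge, at about (202,182).

>>> send_rows(
  deltas=[
    [[0,0,0.03],0],
    [[0,0,0.06],0],
    [[0,0,0.09],0],
    [[0,0,0.101],0],
    [[0,0,0.101],0],
  ],
)

```text
clock: 5.98
tool_pos: [0.4285, -0.0113, 0.1143]
orientation: [179.9, 0.3, 7.8]
force: [-0.2, 0.9, -1.4]
opening: 0.0237
gripper_force: 29.8
```

>>> send_rows(
  deltas=[
    [[0,0,0],0],
    [[0,0,0],0],
    [[0,0,0],0],
    [[0,0,0],0],
    [[0,0,0],0],
  ],
)

```text
clock: 6.4
tool_pos: [0.4301, -0.0111, 0.1172]
orientation: [-180.0, -0.1, 7.8]
force: [0.0, 0.4, -1.6]
opening: 0.0239
gripper_force: 29.8
```

```bash
python3 mv.py 0.480 -0.0055 0.0694 7.8
python3 - <<'E'
from h import *
b=ctrl.snapshot("scene"); o=ctrl.get_obs(); print(o["tool_pos"],o["force"])
save(b,"low",cv2.resize(b["color"][150:310,210:370],(600,600),interpolation=cv2.INTER_CUBIC))
E
```

```text
share [0.0627 0.0015 0.0011] turn -0.0 dist mm [50.  1.  1.] rpy [-1.7997e+02 -9.0000e-02  7.8000e+00] J6 [ 25.    9.2 -42.3   0.  -38.4  72.8]
[ 0.42999334 -0.01120871  0.1170352 ] [ 0.95441814 -0.62305866 -1.39450617]
```

View pics/low.png

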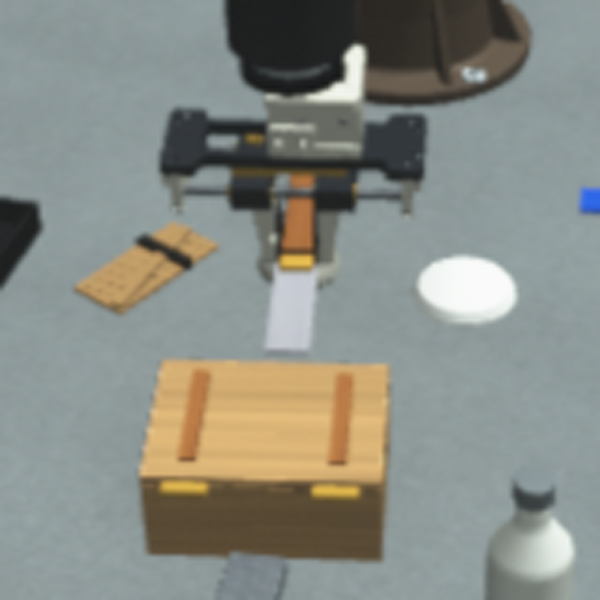

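The blade's tip, at (287,350) in the crop, is just before the box's front edge (160–385, 362) and near its middle, with nothing touching.

>>> send_rows(
  deltas=[
    [[0.01,0,0.001],0],
    [[0.02,0,0.001],0],
    [[0.03,0,0.001],0],
    [[0.04,0,0.001],0],
    [[0.045,0,0.001],0],
  ],
)

```text
clock: 6.87
tool_pos: [0.4671, -0.0061, 0.1156]
orientation: [180.0, -0.0, 7.8]
force: [0.5, -0.1, -1.3]
opening: 0.0238
gripper_force: 29.8
```

>>> send_rows(
  deltas=[
    [[0.006,0,0],0],
    [[0.012,0,0],0],
    [[0.018,0,0],0],
    [[0.023,0,0],0],
    [[0.023,0,0],0],
  ],
)

```text
clock: 7.28
tool_pos: [0.4845, -0.0038, 0.1157]
orientation: [180.0, -0.0, 7.8]
force: [0.4, 0.1, -0.9]
opening: 0.0237
gripper_force: 29.8
```

>>> send_rows(
  deltas=[
    [[0,0,0],0],
    [[0,0,0],0],
    [[0,0,0],0],
    [[0,0,0],0],
    [[0,0,0],0],
  ],
)

```text
clock: 7.7
tool_pos: [0.4835, -0.004, 0.1157]
orientation: [-180.0, -0.0, 7.8]
force: [0.2, -0.1, -1.3]
opening: 0.0235
gripper_force: 29.8
```

No contact force, and the tip is about 25 mm past the front face. Next I lift.

>>> send_rows(
  deltas=[
    [[0,0,-0.01],0],
    [[0,0,-0.02],0],
    [[0,0,-0.03],0],
    [[0,0,-0.04],0],
    [[0,0,-0.05],0],
  ],
)

```text
clock: 8.12
tool_pos: [0.4836, -0.0039, 0.1568]
orientation: [-180.0, -0.0, 7.8]
force: [-0.0, 0.6, -3.9]
opening: 0.0236
gripper_force: 29.9
```

>>> send_rows(
  deltas=[
    [[0,0,0],0],
    [[0,0,0],0],
    [[0,0,0],0],
    [[0,0,0],0],
    [[0,0,0],0],
  ],
)

```text
clock: 8.53
tool_pos: [0.4836, -0.004, 0.1554]
orientation: [180.0, 0.0, 7.8]
force: [0.1, 0.5, -2.3]
opening: 0.0235
gripper_force: 29.9
```

Run:
```python
from h import *
b=ctrl.snapshot("scene"); o=ctrl.get_obs(); print(o["tool_pos"],o["force"],o["moment"])
save(b,"lift1",cv2.resize(b["color"][150:310,210:370],(600,600),interpolation=cv2.INTER_CUBIC))
```

```text
[ 0.48356911 -0.00398519  0.15541205] [ 0.37148615  0.11592715 -1.42003568] [-0.08098892 -0.09285562  0.00262235]
```

View pics/lift1.png

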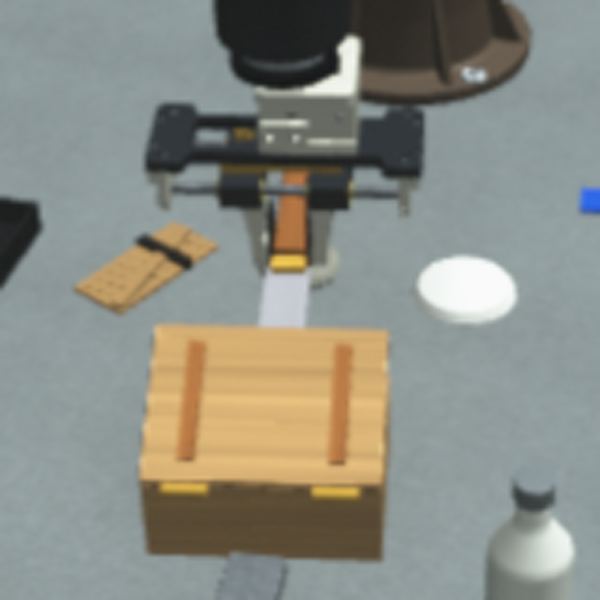

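The lid's front edge has risen from row 362 to 327 and the blade is still level under it. I keep going.

>>> send_rows(
  deltas=[
    [[0,0,-0.01],0],
    [[0,0,-0.02],0],
    [[0.002,0,-0.03],0],
    [[0.005,0,-0.04],0],
    [[0.008,0,-0.05],0],
  ],
)

```text
clock: 9.0
tool_pos: [0.4902, -0.003, 0.1967]
orientation: [-180.0, -0.0, 7.8]
force: [1.1, -1.2, -2.5]
opening: 0.0234
gripper_force: 30.0
```

>>> send_rows(
  deltas=[
    [[0.008,0,-0.006],0],
    [[0.016,0,-0.012],0],
    [[0.024,0,-0.018],0],
    [[0.032,0,-0.022],0],
    [[0.04,0,-0.026],0],
  ],
)

```text
clock: 9.42
tool_pos: [0.5224, 0.0013, 0.2167]
orientation: [180.0, 0.0, 7.8]
force: [-2.4, 0.5, -1.0]
opening: 0.0236
gripper_force: 30.0
```

>>> send_rows(
  deltas=[
    [[0.008,0,-0.003],0],
    [[0.016,0,-0.006],0],
    [[0.024,0,-0.01],0],
    [[0.028,0,-0.01],0],
    [[0.028,0,-0.01],0],
  ],
)

```text
clock: 9.83
tool_pos: [0.545, 0.0045, 0.2245]
orientation: [180.0, -0.1, 7.8]
force: [0.1, -0.9, -1.1]
opening: 0.024
gripper_force: 30.0
```

Run:
```python
from h import *
b=ctrl.snapshot("scene"); o=ctrl.get_obs(); print(o["tool_pos"],o["force"],o["moment"])
save(b,"lift2",cv2.resize(b["color"][150:310,210:370],(600,600),interpolation=cv2.INTER_CUBIC))
```

```text
[0.54452534 0.00445364 0.22440084] [ 0.24680717  0.23710639 -1.86834278] [-0.09339449 -0.03646197 -0.00182409]
```

View pics/lift2.png

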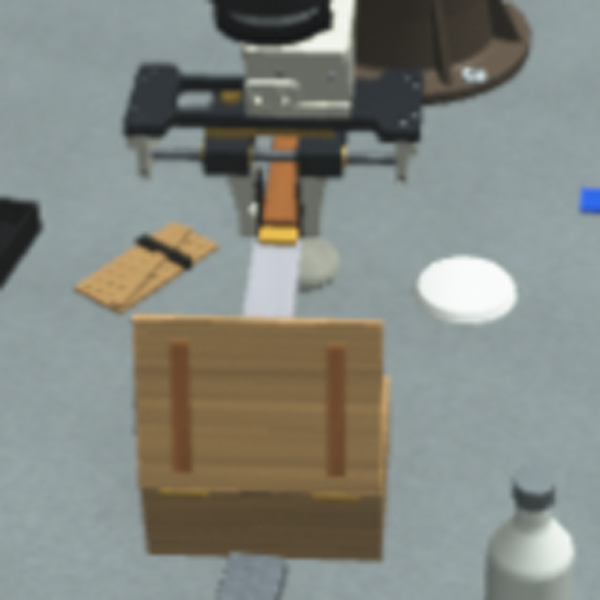

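The lid stands steep, with its front edge at row 318 in the crop; the blade tip position implies about 1.25 rad. I retreat straight back.

>>> send_rows(
  deltas=[
    [[-0.02,0,0],0],
    [[-0.05,0,0],0],
    [[-0.09,0,0],0],
    [[-0.13,0,0],0],
    [[-0.14,0,0],0],
  ],
)

```text
clock: 10.3
tool_pos: [0.4286, -0.012, 0.224]
orientation: [-180.0, 0.1, 7.7]
force: [0.2, 0.2, -1.7]
opening: 0.0238
gripper_force: 30.0
```

```bash
cat > tr.py <<'E'
from h import *
np.set_printoptions(precision=4,suppress=True)
q=ctrl.snapshot("top"); b=ctrl.snapshot("scene")
g=cv2.cvtColor(q["color"],cv2.COLOR_RGB2GRAY)
m=np.zeros_like(g); m[185:300,425:495]=(g[185:300,425:495]<50)
n,l,s,c=cv2.connectedComponentsWithStats(m); i=1+np.argmax(s[1:,4]); m=l==i
w=np.array([atz(q,u,v,.028)[:2] for v,u in np.argwhere(m)])*1000
print("tray",m.sum(),w.mean(0),cv2.minAreaRect(w.astype(np.float32)))
d=np.linalg.svd(w-w.mean(0),full_matrices=0)[2][0];print("yaw",np.degrees(np.arctan2(d[1],d[0])))
# lid angle: predicted row of the lid's top front edge for angles, scene camera
cy,sy=np.cos(np.radians(7.8)),np.sin(np.radians(7.8)); H=np.array([.643+.06*cy,.0157+.06*sy,.064])
for th in(.95,1.1,1.25,1.4):
    f=np.array([-np.cos(th),np.sin(th)])*.12; k=np.array([np.sin(th),np.cos(th)])*.008
    P=[H+[cy*v[0],sy*v[0],v[1]] for v in(f,f+k)]
    print(th,proj(b,P).ravel())
save(b,"out",cv2.resize(b["color"][150:310,130:343],(798,600),interpolation=cv2.INTER_CUBIC))
E
python3 tr.py
```

```text
tray 4261 [ 485.1552 -316.0382] ((487.48150634765625, -315.757568359375), (131.84573364257812, 269.9110412597656), 84.9481430053711)
yaw 174.9216079344267
0.95 [279.9287 230.9016 279.6136 231.0021]
1.1 [279.2047 231.6842 278.8734 232.2857]
1.25 [278.4523 233.5966 278.1121 234.7051]
1.4 [277.6891 236.6378 277.3484 238.2457]
```

View pics/out.png

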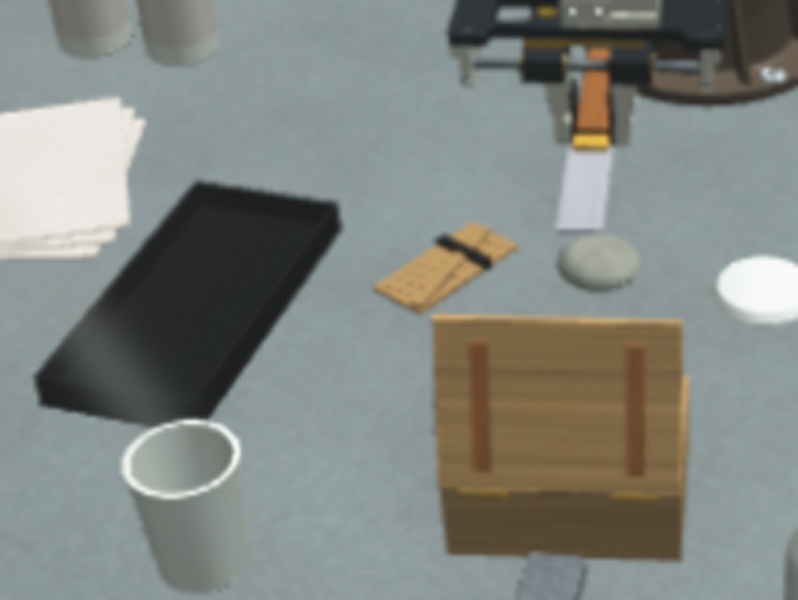

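The blade is clear. The lid edge is at row 235 of the full picture, which matches about 1.25 rad, and it stands by itself. The tray is empty and the bystanders are in place.

```bash
python3 mv.py 0.471 -0.3145 0.12 -5.1
```

```text
share [-0.0029  0.3824  0.0723] turn 0.1436 dist mm [ -2. 306.  58.] rpy [-1.7996e+02 -1.0000e-01  7.8200e+00] J6 [ 24.9   0.4 -34.1  -0.  -55.4  72.9]
```

>>> send_rows(
  deltas=[
    [[0,0.05,0],0.03],
    [[0,0.1,0],0.06],
    [[0,0.15,0],0.1],
    [[-0.001,0.2,0],0.144],
    [[-0.002,0.25,0.02],0.144],
  ],
)

```text
clock: 10.82
tool_pos: [0.4614, -0.2105, 0.2116]
orientation: [179.9, -0.4, -5.3]
force: [1.7, 1.4, -0.3]
opening: 0.0241
gripper_force: 30.0
```

```bash
python3 mv.py 0.471 -0.3145 0.08 -5.1
```

```text
share [0.0234 0.1282 0.106 ] turn -0.0025 dist mm [ 19. 103.  85.] rpy [179.94  -0.37  -5.32] J6 [ -2.2   8.6 -27.    0.1 -54.   86.9]
```

>>> send_rows(
  deltas=[
    [[0.008,0.05,0.02],0],
    [[0.015,0.1,0.05],0],
    [[0.023,0.128,0.08],0],
    [[0.023,0.128,0.105],0],
    [[0.023,0.128,0.105],0],
  ],
)

```text
clock: 11.23
tool_pos: [0.4657, -0.3129, 0.1201]
orientation: [-179.9, 0.4, -5.4]
force: [-1.0, 0.6, -1.3]
opening: 0.0237
gripper_force: 30.0
```

>>> send_rows(
  deltas=[
    [[0,0,0],0],
    [[0,0,0],0],
    [[0,0,0],0],
    [[0,0,0],0],
    [[0,0,0],0],
  ],
)

```text
clock: 11.65
tool_pos: [0.4682, -0.3111, 0.1265]
orientation: [180.0, -0.1, -5.1]
force: [-0.2, 0.2, -0.6]
opening: 0.0234
gripper_force: 30.0
```

```bash
python3 mv.py 0.471 -0.3145 0.0315 -5.1
python3 - <<'E'
from h import *
b=ctrl.snapshot("scene")
save(b,"tray",cv2.resize(b["color"][170:290,120:280],(800,600),interpolation=cv2.INTER_CUBIC))
E
```

```text
share [0.0037 0.0039 0.06  ] turn 0.0001 dist mm [ 3.  3. 48.] rpy [ 1.7997e+02 -1.5000e-01 -5.0900e+00] J6 [-13.6  19.4 -25.6   0.  -44.9  98.6]
```

View pics/tray.png

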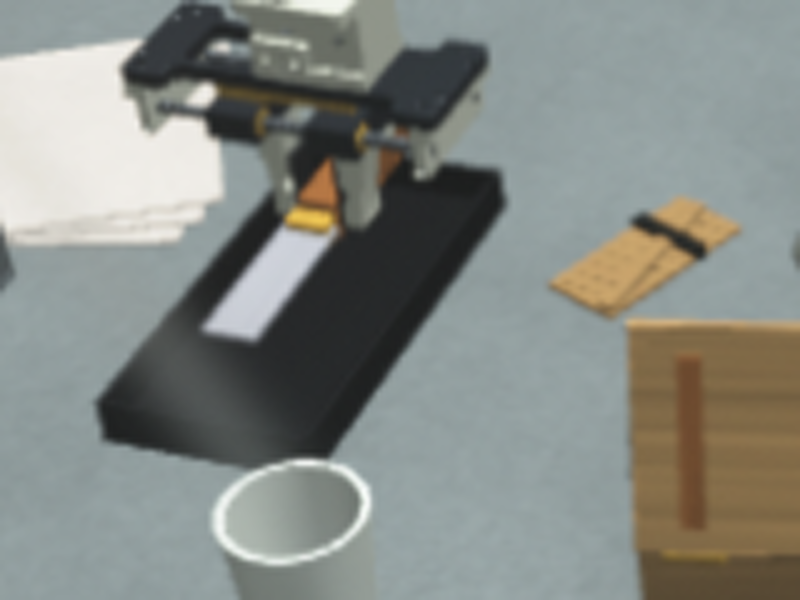

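The scraper hangs above the tray, parallel to its long walls, with the tip at (235,335) in the crop. I lower it.

>>> send_rows(
  deltas=[
    [[0.003,0.003,0.02],0],
    [[0.003,0.003,0.035],0],
    [[0.003,0.003,0.048],0],
    [[0.003,0.003,0.056],0],
    [[0.003,0.003,0.059],0],
  ],
)

```text
clock: 12.12
tool_pos: [0.4691, -0.3139, 0.0774]
orientation: [-180.0, 0.1, -5.1]
force: [-6.3, 9.0, 27.3]
opening: 0.0237
gripper_force: 30.0
```

>>> send_rows(
  deltas=[
    [[0,0,0],0],
    [[0,0,0],0],
    [[0,0,0],0],
    [[0,0,0],0],
    [[0,0,0],0],
  ],
)

```text
clock: 12.53
tool_pos: [0.4697, -0.3142, 0.078]
orientation: [180.0, -0.0, -5.2]
force: [0.3, -0.1, -1.8]
opening: 0.0236
gripper_force: 30.0
```

>>> send_rows(
  deltas=[
    [[0,0,0],0],
    [[0,0,0],0],
    [[0,0,0],0],
    [[0,0,0],0],
    [[0,0,0],0],
  ],
  gripper=0.5,
)

```text
clock: 12.95
tool_pos: [0.4696, -0.3142, 0.0779]
orientation: [180.0, -0.0, -5.2]
force: [-0.2, 0.0, -0.1]
opening: 0.0434
gripper_force: 0.0
```

>>> send_rows(
  deltas=[
    [[0,0,-0.02],0],
    [[0,0,-0.06],0],
    [[0,0,-0.1],0],
    [[0,0,-0.14],0],
    [[0,0,-0.18],0],
  ],
)

```text
clock: 13.37
tool_pos: [0.4692, -0.3141, 0.2233]
orientation: [180.0, 0.0, -5.2]
force: [0.3, -0.4, -0.6]
opening: 0.0437
gripper_force: 0.0
```

>>> send_rows(
  deltas=[
    [[-0.01,0,0],0],
    [[-0.02,0,0],0],
    [[-0.03,0,0],0],
    [[-0.03,0,0],0],
    [[-0.03,0,0],0],
  ],
)

```text
clock: 13.78
tool_pos: [0.4447, -0.3119, 0.2208]
orientation: [-180.0, 0.1, -5.2]
force: [0.2, 0.0, 0.1]
opening: 0.0438
gripper_force: 0.0
```

Run:
```python
from h import *
b=ctrl.snapshot("scene"); o=ctrl.get_obs(); print(o["tool_pos"],o["opening"],o["clock"])
save(b,"end",cv2.resize(b["color"][150:310,130:343],(798,600),interpolation=cv2.INTER_CUBIC))
```

```text
[ 0.44520549 -0.31196436  0.22090994] 0.044000445528668615 13.8333
```

View pics/end.png

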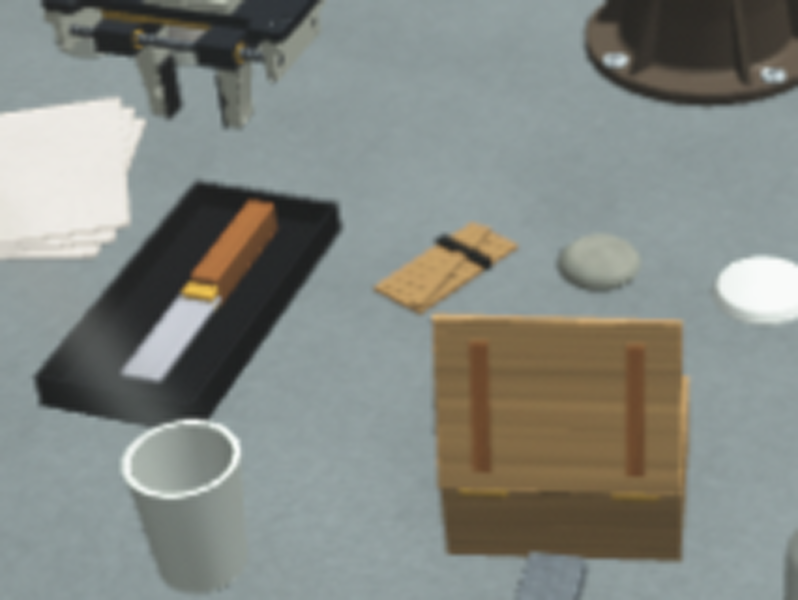

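The scraper lies flat inside the tray, with its handle end at (262,205) and tip at (145,375). The lid stands open, its edge still at row 318, and the gripper is clear.

```bash
python3 -c "
from plant import ctrl
print(ctrl.close_job())"
```

```text
the job is handed in; nothing more can be done
None
```

I handed the job in at about 14 s: the lid stands open by itself at about 1.25 rad and the scraper lies flat in the black tray, as far as the last camera picture shows; the hand-in call returned no verdict.

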